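Complete the packed basalt columns in the display tray

TASK

Complete the model of jointed basalt in the display tray: nest the medium and the long hexagonal column upright in the two notches in front of the row of three, one in each, so that all five stand flat on the tray floor, packed flat face against flat face with no gaps. The long one lies in a cradle: first stand it up on the bench outside the tray and let go of it, then take it again and pack it. Leave the two jars and the brush where they are.

Things in the scene. Friction and masses are not known exactly. Their poses are not given: they have to be found in the camera images.
- tray: Fixed wooden tray, inside 125 (x) x 151 (y) mm; walls 8 thick, 26 high, floor 8 thick. Origin: centre of its underside. Front (-x, brass plate) faces the robot within 0.2 rad. Three columns stand along its back wall, flat to flat; the two missing ones nest in that row's front notches, centres 43.3 mm in front of the row's line, 25 mm left and right of the middle column.
- column_left: Grey stone hexagonal prism, 50 mm across flats (57.7 corners); own z is the prism axis, corners on own +-x, a pair of flats faces own +-y. 55 mm tall, 0.26 kg, loose; in the tray's back row, left (+y) end, at tray x = 33 mm. Origin: centre of its underside.
- column_mid: Grey stone hexagonal prism, 50 mm across flats (57.7 corners); own z is the prism axis, corners on own +-x, a pair of flats faces own +-y. 55 mm tall, 0.26 kg, loose; in the tray's back row, middle, at tray x = 33 mm. Origin: centre of its underside.
- column_right: Grey stone hexagonal prism, 50 mm across flats (57.7 corners); own z is the prism axis, corners on own +-x, a pair of flats faces own +-y. 55 mm tall, 0.26 kg, loose; in the tray's back row, right (-y) end, at tray x = 33 mm. Origin: centre of its underside.
- medium_column: Grey stone hexagonal prism, 50 mm across flats (57.7 corners); own z is the prism axis, corners on own +-x, a pair of flats faces own +-y. 80 mm tall, 0.3 kg, loose; stands on the bench between robot and tray, left or right. Origin: centre of its underside.
- long_column: Grey stone hexagonal prism, 50 mm across flats (57.7 corners); own z is the prism axis, corners on own +-x, a pair of flats faces own +-y. 120 mm long, 0.42 kg, loose; lies level in the cradle, axis 43 mm above the bench and along world y within 0.4 rad, one corner edge down, so one pair of flats is upright at its sides. Origin: its middle, 60 mm from each end. Ends alike: either may be up.
- cradle: Fixed wooden V cradle under the long column, groove along own x, 60 mm long, 46 wide, up to 25 high; the column sticks out 30 mm at each end and its upright flats stand proud of it. Origin: centre of its underside. Cradle and medium column are one left, one right in front of the tray; with the medium one packed, its place is free for standing the long one up.
- jar_a: Bystander: specimen jar with dark lid, 43 mm wide, 74 mm tall; loose. Origin at the centre of its underside.
- jar_b: Bystander: specimen jar with pale lid, 43 mm wide, 74 mm tall; loose. Origin at the centre of its underside.
- brush: Bystander: dusting brush, 30x152x10 mm, lying roughly along world x; loose. Origin at the centre of its underside.

How it is judged:
By the outcome, as a careful person would: the job done as asked, in the order asked, and still so for the second after the job is handed in, with the robot touching nothing.
It also fails if it takes over 72 s, if anything falls off the work surface, if the arm or the gripper's body presses on something with over 40 N, if the wrist force passes 120 N, or if a joint passes its speed limit or range.

ROBOT

A 6-joint arm with a two-finger parallel gripper is mounted at the origin on a cart in front of the work surface, level with it; the furniture and walls round the work are solid. World frame = base frame: x ahead of the robot, y to its left, z up, the work surface at z = 0. Lengths are in mm, angles in rad, forces in N, time in s.
With the tool pointing down it reaches from about 300 to 950 mm from the base axis. Payload 3.1 kg.
Tool frame: the origin (TCP) lies midway between the tips of the shut fingers; the grasp point (between the pads) lies bot.pinch_z behind it (bot.pinch_z is the distance from the TCP to the grasp point, in mm); z points along the fingers, y is the line along which they close (so a half turn about z gives the same grasp; the last joint's range is limited). The gripper opens to 85 mm and grips with 20 to 120 N. Pads are 22 mm wide; open, the fingers measure 114 mm over their backs; the gripper's body (76 mm by 85 mm) begins 54 mm behind the grasp point. The pads swing forward as they close: fully open they stand 13 mm farther back than shut.
Start: joints at [-1.23, 0.308, 1.634, -0, 1.2, -0.07], TCP at [249.564, -573.018, 231.272] pointing down, gripper open.
Joint ranges: [-3.06, 3.06], [-0.79, 1.96], [0.05, 2.63], [-1.19, 4.34], [0.05, 2.64], [-2.94, 2.94]. Speed limits (rad/s): [2.79, 2.79, 3.14, 3.14, 3.14, 3.14].

INTERFACE

Orientations are given as [roll, pitch, yaw] about the fixed x, y, z axes, in that order (R = Rz(yaw) Ry(pitch) Rx(roll)).
In Python, from station import bot, solver, vision, telemetry gives the robot as it stands. Calls block until the motion is done:
- bot.move_ptp(position, orientation): joint-space move of the TCP to a pose.
- bot.move_l(position, attitude=None, max_speed=150, until_force=None): straight line of the TCP; attitude=None keeps the orientation; max_speed is the mean speed in mm/s. With until_force (N) it stops when the force on the tool has changed by that much, and returns True; else False.
- bot.move_j(angles): joint-space move.
- bot.set_gripper(opening, grasp_force=None): opening from 0.0 (shut) to 1.0 (fully open); grasp_force is the grip in N (None keeps the last); returns when the fingers have stopped.
- bot.wait(seconds).
- solver.solve_ik(position, orientation): joint angles nearest the present ones, or None.
- vision.get_image(name): name is "side" or "top"; returns a dict with "image" (420x560x3 uint8, red, green, blue), "fx", "fy", "cx", "cy" (pixels), "extrinsics" (4x4, takes a point from camera to world coordinates). Camera axes: x right, y up, looking along -z (the intrinsics and any distortion apply to the point x, -y, -z); pixel columns grow to the right and rows downward; lengths in mm; the calibration is good to about 2 mm. A picture is of the moment at which its call begins. There is no depth.
A pose or a line that the arm cannot do raises bot.Unreachable and nothing moves.
- bot.job_done(): hands the job in; it is judged then, once.
Readings, each from a call of its own:
- telemetry.read_time(): time.
- telemetry.read_qpos(): joint angles.
- telemetry.read_joint_velocities(): joint speeds.
- telemetry.read_tau(): joint torques, N m.
- telemetry.read_tool_pos(): TCP position.
- telemetry.read_tcp_rot(): TCP orientation.
- telemetry.read_force(): force on the tool from outside, world axes, zero at the start.
- telemetry.read_torque(): the same for the moment, N m.
- telemetry.read_width(): opening from 0.0 (shut) to 1.0 (fully open).
- telemetry.read_grip_force(): force on a finger pad.
Only numpy, scipy, OpenCV 4.12 (cv2) and the standard library are available. Lean on these libraries where they do the work, as an engineer would, in place of code of your own. Each camera call takes 0.05 s, during which the arm holds its last target. There are 200 camera calls.

## Working session

There is one attempt and no reset: what is moved stays moved. The work goes in short steps, each a Python script; the robot and the scene stay as the last script left them, time stands still between calls to the robot, and variables do not carry over. Pictures are saved under pics/ and viewed, at most 10 in all, crops included, and the job is handed in when it is done.

```bash
ls; mkdir -p pics; python3 - <<'E'
from station import bot, solver, vision, telemetry
import cv2
for n in("top","side"):
    d=vision.get_image(n); cv2.imwrite(f"pics/{n}0.png",d["image"][:,:,::-1])
    print(n,{k:(v.round(3).tolist() if hasattr(v,'round') and k=='extrinsics' else v) for k,v in d.items() if k!="image"})
print(bot.pinch_z, telemetry.read_time(), telemetry.read_tcp_rot())
E
```

```text
pics
top {'fx': 402.08220947139915, 'fy': 402.08220947139915, 'cx': 277.9914506274226, 'cy': 212.26870693347078, 'extrinsics': [[0.021, 0.986, -0.166, 444.858], [-0.999, 0.027, 0.033, 57.571], [0.037, 0.165, 0.986, 881.013], [0.0, 0.0, 0.0, 1.0]]}
side {'fx': 493.8065021698654, 'fy': 493.8065021698654, 'cx': 279.11315589862096, 'cy': 218.003399066, 'extrinsics': [[0.987, -0.103, 0.123, 720.236], [0.16, 0.661, -0.733, -849.664], [-0.006, 0.743, 0.669, 872.772], [0.0, 0.0, 0.0, 1.0]]}
18.700000000000003 0.1 [-3.1394843e+00 -1.5716460e-04  4.1078933e-01]
```

View pics/top0.png

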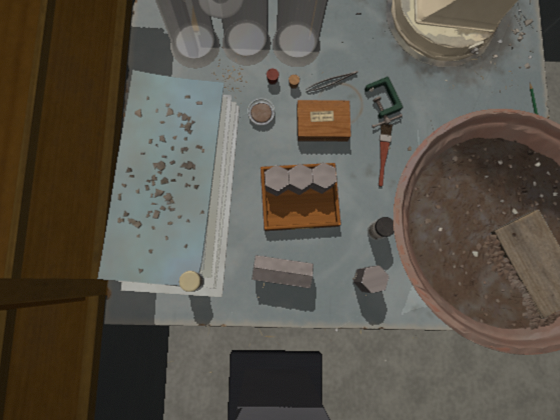

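View pics/side0.png

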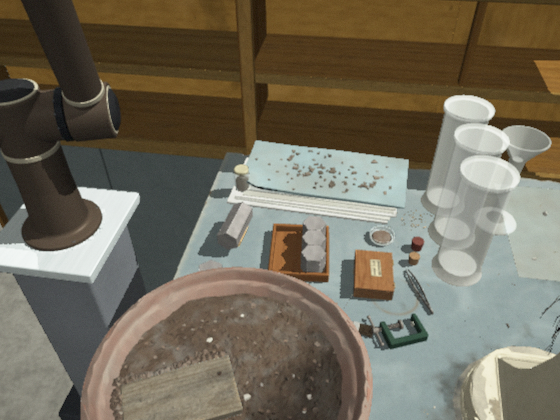

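Top view: tray is centred near (300,197) with the row at (277/300/323,176). The long column lies at (283,272), the medium column stands at (372,279), and jar_a is at (384,228), jar_b at (191,280) and the brush at (385,155). In the side view the pot hides the medium column.

```bash
cat > util.py <<'E'
import numpy as np, cv2
def ray(d,px):
    T=d["extrinsics"]; px=np.atleast_2d(px).astype(float)
    c=np.c_[(px[:,0]-d["cx"])/d["fx"],-(px[:,1]-d["cy"])/d["fy"],-np.ones(len(px))]
    return T[:3,3], c@T[:3,:3].T
def cast(d,px,z):
    o,v=ray(d,px); return o+v*((z-o[2])/v[:,2])[:,None]
def proj(d,P):
    T=d["extrinsics"]; c=(np.atleast_2d(P)-T[:3,3])@T[:3,:3]
    return np.c_[d["cx"]+d["fx"]*c[:,0]/-c[:,2], d["cy"]-d["fy"]*c[:,1]/-c[:,2]]
def rectify(d,z,x0,x1,y0,y1,s=2.):
    """metric view of plane z, s px/mm; up=+x, left=+y"""
    P=np.array([[x1,y1,z],[x1,y0,z],[x0,y0,z],[x0,y1,z]],float)
    w,h=int((y1-y0)*s),int((x1-x0)*s)
    H=cv2.getPerspectiveTransform(proj(d,P).astype(np.float32),np.float32([[0,0],[w,0],[w,h],[0,h]]))
    return cv2.warpPerspective(d["image"],H,(w,h),flags=cv2.INTER_CUBIC)
E
python3 - <<'E'
from station import vision
from util import *
d=vision.get_image("top"); np.save("top0.npy",d,allow_pickle=True)
im=d["image"]
c=cv2.resize(im[150:300,235:415],None,fx=4.4,fy=4,interpolation=cv2.INTER_CUBIC)
cv2.imwrite("pics/crop0.png",c[:,:,::-1])
for n,p,z in(("med",(374,271),80),("long",(283,264),72),("tray",(300,197),26),("jarA",(384,222),74),("mid",(300,171),63),("potedge",(400,200),150)): print(n,cast(d,p,z).round(0))
for p in((283,264),(373,272),(300,172),(300,220),(372,288),(283,280),(340,280),(264,200)): print(p,im[p[1],p[0]],cv2.cvtColor(im[p[1]:p[1]+1,p[0]:p[0]+1],cv2.COLOR_RGB2HSV)[0,0])
E
```

```text
med [[ 466. -163.   80.]]
long [[476.  18.  72.]]
tray [[624. -18.  26.]]
jarA [[ 566. -187.   74.]]
mid [[672. -14.  63.]]
potedge [[ 597. -195.  150.]]
(283, 264) [134 123 117] [ 11  32 134]
(373, 272) [123 114 108] [ 12  31 123]
(300, 172) [129 119 114] [ 10  30 129]
(300, 220) [127  79  39] [ 14 177 127]
(372, 288) [120 111 106] [ 11  30 120]
(283, 280) [86 80 76] [12 30 86]
(340, 280) [111 118 116] [ 81  15 118]
(264, 200) [120  75  34] [ 14 183 120]
```

View pics/crop0.png

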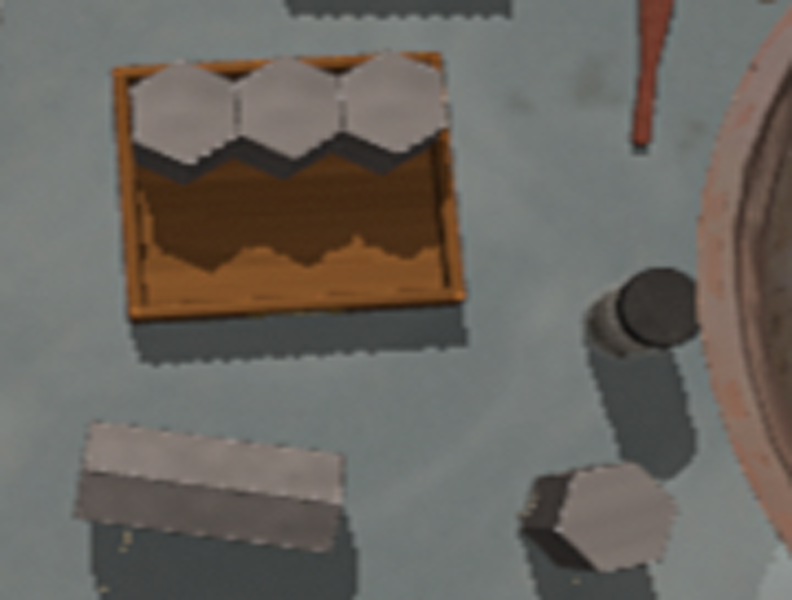

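The crop shows clean light-grey hexagon tops and a bright upper face on the long column with a ridge line. I'll segment these by colour and cast them onto the right heights.

```bash
cat >> util.py <<'E'
S=4
def greymask(d,vmin):
    im=cv2.resize(d["image"],None,fx=S,fy=S,interpolation=cv2.INTER_CUBIC)
    h=cv2.cvtColor(im,cv2.COLOR_RGB2HSV); i=im.astype(int)
    return (((i[...,0]-i[...,2])>9)&(h[...,1]<60)&(h[...,2]>vmin)).astype(np.uint8)
def blob(mask,box):
    """largest contour inside box (x0,y0,x1,y1 original px) -> mask contour in original px"""
    m=np.zeros_like(mask); x0,y0,x1,y1=[int(v*S) for v in box]; m[y0:y1,x0:x1]=mask[y0:y1,x0:x1]
    m=cv2.morphologyEx(m,cv2.MORPH_OPEN,np.ones((5,5),np.uint8))
    cs,_=cv2.findContours(m,cv2.RETR_EXTERNAL,cv2.CHAIN_APPROX_NONE)
    c=max(cs,key=cv2.contourArea)[:,0].astype(float)
    return (c+.5)/S-.5
def poly_moments(P):
    m=cv2.moments(np.float32(P[:,None,:2]-P[:,:2].mean(0))); c=np.array([m['m10'],m['m01']])/m['m00']+P[:,:2].mean(0)
    return c,m
def hexfit(P):
    """centre, angle of a flat normal (mod 60deg), across flats from world contour"""
    c,m=poly_moments(P); r=P[:,:2]-c; t=np.arange(0,60,.25)
    def w(a): u=r@np.array([np.cos(a),np.sin(a)]); return u.max()-u.min()
    W=[sum(w(np.radians(a+60*k)) for k in range(3)) for a in t]
    a=np.radians(t[int(np.argmin(W))])
    return c,a,[round(w(a+k*np.pi/3),1) for k in range(3)],m['m00']
E
python3 - <<'E'
from util import *
d=np.load("top0.npy",allow_pickle=True).item()
M=greymask(d,100)
P=cast(d,blob(M,(352,255,395,300)),80); c,a,w,A=hexfit(P); print("med",c.round(1),np.degrees(a),w,A)
row=blob(M,(258,155,345,195)); P=cast(d,row,63); c,m=poly_moments(P)
print("row",c.round(1),m['m00'], "axis deg",np.degrees(.5*np.arctan2(2*m['mu11'],m['mu20']-m['mu02'])))
(_, (w,h), _)=r=cv2.minAreaRect(np.float32(P[:,:2])); print(r)
for n,(a0,a1) in dict(L=(262,287.6),M=(289,311.5),R=(313,340)).items():
    P=cast(d,blob(M,(a0,155,a1,195)),63); c,a,w,A=hexfit(P); print(n,c.round(1),np.degrees(a),w,A)
b=blob(M,(248,250,320,292)); q=cv2.approxPolyDP(np.float32(b),4,True)[:,0]; print("long bright quad",q.round(1).tolist())
M2=greymask(d,62); b=blob(M2,(245,250,320,292)); q=cv2.approxPolyDP(np.float32(b),3,True)[:,0]; print("long whole",q.round(1).tolist())
E
```

```text
med [ 451.6 -164.2] 12.75 [np.float64(50.1), np.float64(49.4), np.float64(49.1)] 1999.5675334373866
row [660.6 -15.4] 6112.062710842296 axis deg -85.06761707092478
((660.4899291992188, -15.560188293457031), (54.67621994018555, 152.0048065185547), 5.366617679595947)
L [656.1  35.8] 35.0 [np.float64(50.4), np.float64(48.1), np.float64(49.3)] 1924.1115096136339
M [660.6 -14.1] 31.5 [np.float64(50.8), np.float64(47.3), np.float64(50.2)] 1940.9028558002353
R [664.8 -65.1] 34.25 [np.float64(52.1), np.float64(51.2), np.float64(49.8)] 2040.739588697161
long bright quad [[255.10000610351562, 255.89999389648438], [254.39999389648438, 267.1000061035156], [311.3999938964844, 275.6000061035156], [311.3999938964844, 263.3999938964844]]
long whole [[255.10000610351562, 255.89999389648438], [252.60000610351562, 278.6000061035156], [309.1000061035156, 286.6000061035156], [306.1000061035156, 281.8999938964844], [310.6000061035156, 280.6000061035156], [311.8999938964844, 263.6000061035156]]
```

```bash
cat >> util.py <<'E'
from scipy.spatial.transform import Rotation as Rot
def rpy(R): return Rot.from_matrix(R).as_euler('xyz').tolist()
def down(close):
    """tool straight down, closing axis at angle close (rad)"""
    return [np.pi,0.,close+np.pi/2]
def lean(close,back_dir,th):
    """tool whose back leans th from vertical toward horizontal heading back_dir"""
    b=np.array([np.cos(back_dir)*np.sin(th),np.sin(back_dir)*np.sin(th),np.cos(th)]); z=-b
    y=np.array([np.cos(close),np.sin(close),0]); y-=z*(y@z); y/=np.linalg.norm(y)
    return np.c_[np.cross(y,z),y,z]
E
python3 - <<'E'
from util import *
from station import solver,bot,vision
d=np.load("top0.npy",allow_pickle=True).item()
r=cast(d,[(254.4,267.1),(311.4,275.6)],71.9); u=cast(d,[(255.1,255.9),(311.4,263.4)],57.4)
for n,e in(("ridge",r),("upper",u)):
    v=e[1]-e[0]; print(n,e.round(1).tolist(),"mid",e.mean(0).round(1),"len",np.linalg.norm(v).round(1),"heading",np.degrees(np.arctan2(v[1],v[0])).round(1))
s=vision.get_image("side")
for p in((396,215),(408,262),(425,300)):
    for z in(100,150,200,250):
        P=cast(d,p,z); print(p,P.round(0)[0],proj(s,P).round(0)[0])
c=r.mean(0)[:2]; h=np.arctan2(*(r[1]-r[0])[[1,0]]) # heading toward -y end
for th in(30,45,60):
  for E in (0,np.pi):
    bd=h+E
    R=lean(h+np.pi/2,bd,np.radians(th))
    for sgn in(1,-1):
        R2=R@np.diag([sgn,sgn,1]); q=solver.solve_ik([*c,43],rpy(R2)); q2=None
        print("pick",th,E>1,sgn,None if q is None else np.round(q,2))
        for dy in (0,40,-40,80,-80):
          b2=h+E+np.pi+np.radians(dy)
          R3=lean(b2+np.pi/2,b2,np.radians(90-th))@np.diag([sgn,sgn,1])
          q=solver.solve_ik([450,-125,80],rpy(R3)); print("   place",dy,None if q is None else np.round(q,2))
E
```

```text
ridge [[468.9, 75.3, 71.9], [454.7, -38.8, 71.9]] mid [461.8  18.3  71.9] len 114.9 heading -97.1
upper [[492.0, 74.9, 57.4], [479.4, -40.3, 57.4]] mid [485.7  17.3  57.4] len 115.9 heading -96.2
(396, 215) [ 577. -203.  100.] [263. 283.]
(396, 215) [ 569. -187.  150.] [260. 260.]
(396, 215) [ 560. -170.  200.] [256. 236.]
(396, 215) [ 552. -153.  250.] [253. 211.]
(408, 262) [ 485. -225.  100.] [216. 286.]
(408, 262) [ 482. -207.  150.] [215. 262.]
(408, 262) [ 480. -189.  200.] [214. 238.]
(408, 262) [ 477. -170.  250.] [213. 212.]
(425, 300) [ 413. -255.  100.] [178. 293.]
(425, 300) [ 415. -235.  150.] [178. 269.]
(425, 300) [ 417. -215.  200.] [179. 244.]
(425, 300) [ 419. -195.  250.] [179. 218.]
pick 30 False 1 [-0.4   0.38  2.13  0.66  0.91 -0.76]
   place 0 [ 0.21  0.6   2.02 -1.03  1.28 -2.09]
   place 40 None
   place -40 [ 0.03  0.77  1.66 -0.61  1.62 -2.02]
   place 80 None
   place -80 [-0.21  0.88  1.44 -0.24  1.85 -1.77]
pick 30 False -1 [-0.4   0.38  2.13  0.66  0.91  2.38]
   place 0 [ 0.21  0.6   2.02 -1.03  1.28  1.05]
   place 40 None
   place -40 [ 0.03  0.77  1
[... 2307 characters left out ...]
1.88 -0.42  1.2   0.95]
   place 80 [-0.4   0.03  2.46  0.37  0.14 -2.02]
   place -80 [-0.26  0.54  1.75 -0.16  1.36  1.33]
pick 60 True 1 [ 0.45  0.75  1.84 -0.83  1.39  1.11]
   place 0 [-0.67  0.38  2.01  0.5   1.1  -0.85]
   place 40 [-0.52  0.5   1.81  0.24  1.31 -1.21]
   place -40 [-0.72  0.21  2.25  0.78  0.79 -0.48]
   place 80 [-0.35  0.54  1.74 -0.02  1.38 -1.61]
   place -80 [-0.56  0.06  2.43  0.96  0.36  0.09]
pick 60 True -1 [ 0.45  0.75  1.84 -0.83  1.39 -2.04]
   place 0 [-0.67  0.38  2.01  0.5   1.1   2.29]
   place 40 [-0.52  0.5   1.81  0.24  1.31  1.93]
   place -40 [-0.72  0.21  2.25  0.78  0.79  2.66]
   place 80 [-0.35  0.54  1.74 -0.02  1.38  1.53]
   place -80 None
```

Tray row is at about (660.6,-15) with yaw about 5°. The medium column is at (451.6,-164.2) with a flat normal at 12.75°, and the long one is at (461.4,19) heading -96.7°. The pot rim is about 130 high at y<-205. Now picking the medium column.

```bash
cat >> util.py <<'E'
ROW=np.array([660.6,-15.3]); YAW=np.radians(4.95)
RT=np.array([[np.cos(YAW),-np.sin(YAW)],[np.sin(YAW),np.cos(YAW)]])
def tray(dx,y,z):   # dx in front of row line
    return [*(ROW+RT@[dx,y]),z]
E
python3 - <<'E'
from util import *
from station import bot,telemetry as t,vision
a=np.radians(12.75); m=[451.6,-164.2]
p=t.read_tool_pos(); bot.move_l([p[0],p[1],300],max_speed=250)
bot.move_ptp([*m,150],down(a)); print(t.read_time(), t.read_tool_pos())
bot.move_l([*m,46],max_speed=120)
bot.set_gripper(0.0,40); print(t.read_width(),t.read_grip_force())
bot.move_l([*m,130]); 
print(t.read_time(),t.read_width(),t.read_grip_force(),t.read_force())
d=vision.get_image("top"); cv2.imwrite("pics/p1.png",cv2.resize(d["image"][140:320,230:440],None,fx=3,fy=3)[:,:,::-1])
E
```

```text
2.375 [ 452.15764195 -165.21874291  150.48990828]
0.5796939772797856 41.998679637908936
4.5167 0.5782339123479058 42.04730272293091 [-1.26229821 -0.25370535 -3.90437461]
```

View pics/p1.png

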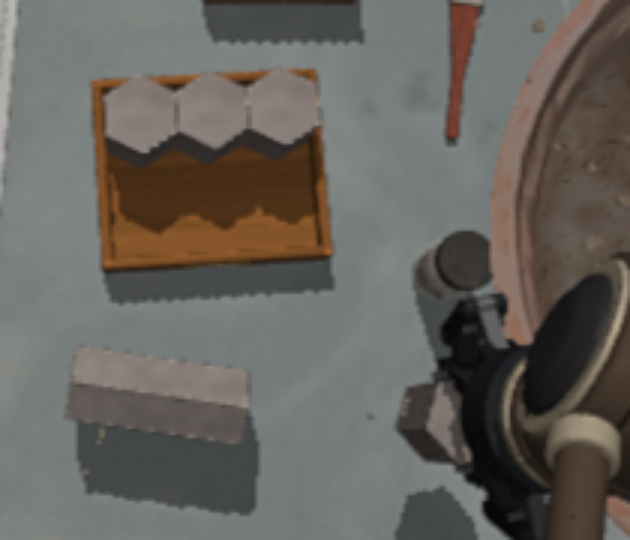

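The medium column is held at (435,420) in the crop and the other objects are untouched. Next I'll place it in the right-hand notch and press it in.

```bash
python3 - <<'E'
from util import *
from station import bot,telemetry as t,vision
o=down(np.radians(95)+YAW-np.radians(5)-np.pi); o=down(np.pi/2+YAW-np.pi)
f0=-52.5
bot.move_ptp(tray(f0,-25,150),o); bot.wait(.2)
print(t.read_time(),t.read_qpos().round(2) if hasattr(t.read_qpos(),'round') else t.read_qpos(), t.read_tool_pos()-np.array(tray(f0,-25,150)))
bot.move_l(tray(f0,-25,62),max_speed=100)
print(t.read_force(), bot.move_l(tray(f0,-25,50),max_speed=20,until_force=6), t.read_tool_pos(), t.read_force())
z=t.read_tool_pos()[2]+.5
print(bot.move_l(tray(-38,-25,z),max_speed=15,until_force=10), t.read_tool_pos(), t.read_force())
print("tray coords of tcp",RT.T@(np.array(t.read_tool_pos()[:2])-ROW), t.read_time())
d=vision.get_image("top"); cv2.imwrite("pics/p2.png",cv2.resize(d["image"][140:320,230:440],None,fx=3,fy=3)[:,:,::-1])
E
```

```text
6.5083 [-0.14  0.37  1.73 -0.    1.04  1.34] [-0.20752036 -0.30703777 -0.05976941]
[-0.09628897 -0.69854089 -3.99813317] True [610.97383214 -44.62738934  54.72202297] [-0.98631788  1.11436491  5.55732695]
True [611.31602466 -44.64798196  54.84730384] [-0.52826752  0.12958968  3.87294009]
tray coords of tcp [-51.63249537 -24.98598992] 8.5
```

View pics/p2.png

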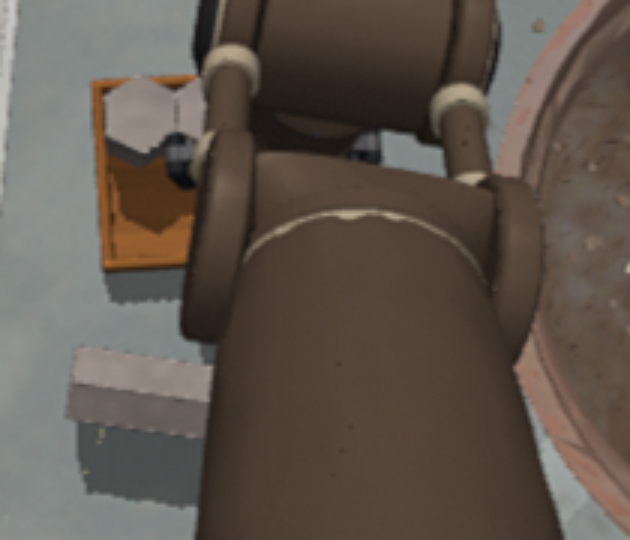

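The arm hides the notch, but the base touched the floor at TCP z=54.7. The push stopped early because the floor load changed, so I'll lift 1.5 mm and press again.

```bash
python3 - <<'E'
from util import *
from station import bot,telemetry as t,vision
T=lambda: (RT.T@(np.array(t.read_tool_pos()[:2])-ROW)).round(2)
bot.move_l(tray(-51.6,-25,56.2),max_speed=20); bot.wait(.2); print(t.read_force(),T())
print(bot.move_l(tray(-38,-25,56.2),max_speed=12,until_force=10), t.read_force(),T())
print(bot.move_l([*t.read_tool_pos()[:2],53.5],max_speed=15,until_force=6), t.read_tool_pos()[2], t.read_force())
bot.set_gripper(0.85); bot.wait(.2); print(T(),t.read_force(),t.read_time())
p=t.read_tool_pos(); bot.move_l([p[0],p[1],130])
bot.move_l(tray(-165,-25,130),max_speed=300)
bot.move_ptp([420,-120,250],down(0)); 
d=vision.get_image("top"); np.save("top1.npy",d,allow_pickle=True); cv2.imwrite("pics/p3.png",cv2.resize(d["image"][150:300,235:415],None,fx=4,fy=4)[:,:,::-1])
print(t.read_time())
E
```

```text
[ 0.34649412 -0.8857192  -3.39685541] [-52.29 -24.81]
True [-0.97149953  0.15893464  3.07907633] [-42.51 -24.8 ]
True 55.16014217749163 [-0.7858851   0.10308473  4.60246984]
[-44.34 -24.48] [-1.41629188  0.16015612 -0.43458992] 10.8417
13.5833
```

View pics/p3.png

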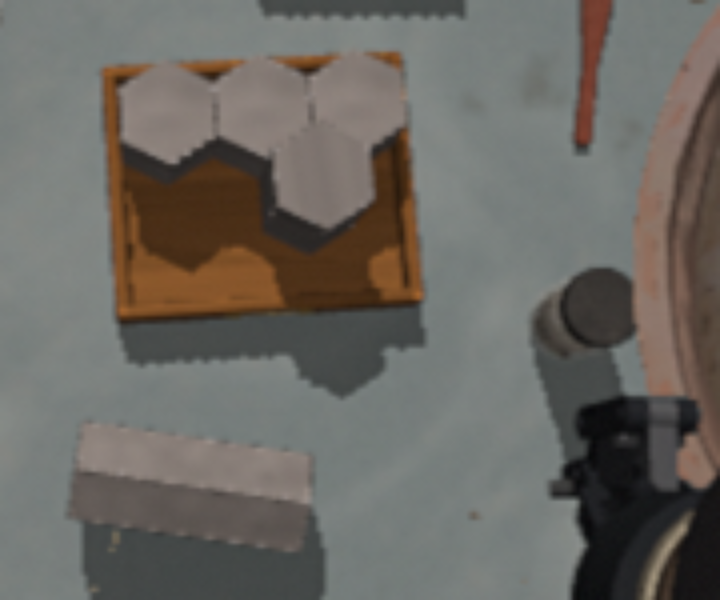

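The medium column sits in the right notch, with its top at about (322,175) in the crop. I'll nudge its front corner with the shut fingers to seat it fully.

```bash
python3 - <<'E'
from util import *
from station import bot,telemetry as t,vision
T=lambda: (RT.T@(np.array(t.read_tool_pos()[:2])-ROW)).round(2)
o=down(np.pi/2+YAW-np.pi)
bot.set_gripper(0.0,30)
bot.move_ptp(tray(-92,-25,110),o); bot.move_l(tray(-92,-25,38),max_speed=120); bot.wait(.2); print(T(),t.read_force())
print(bot.move_l(tray(-75,-25,38),max_speed=12,until_force=12),T(),t.read_force()); 
p=t.read_tool_pos(); bot.wait(.2); print(T(),t.read_force())
bot.move_l(tray(-92,-25,38),max_speed=60); bot.move_l(tray(-110,-25,130),max_speed=250)
print(t.read_time())
bot.move_ptp([420,-120,250],down(0)); bot.set_gripper(1.0)
d=vision.get_image("top"); np.save("top1.npy",d,allow_pickle=True); cv2.imwrite("pics/p4.png",cv2.resize(d["image"][155:235,255:345],None,fx=7,fy=7,interpolation=cv2.INTER_CUBIC)[:,:,::-1])
# expected hexagon outline projected for comparison
for z,c,n in((88,tray(-43.3,-25,0)[:2],"med"),):
    ang=YAW+np.arange(6)*np.pi/3; P=np.c_[c[0]+28.87*np.cos(ang),c[1]+28.87*np.sin(ang),np.full(6,z)]
    print(n,((proj(d,P)-[255,155])*7).round(0).tolist())
print(t.read_time())
E
```

```text
[-91.   -25.24] [ 0.60690603  1.71543908 -0.01856127]
True [-82.61 -24.44] [ 0.40502993 -0.29373501 -0.93491565]
[-83.26 -24.27] [ 0.47634506  0.35068853 -0.28341162]
18.8167
med [[416.0, 170.0], [334.0, 223.0], [341.0, 321.0], [432.0, 365.0], [513.0, 311.0], [505.0, 213.0]]
21.15
```

View pics/p4.png

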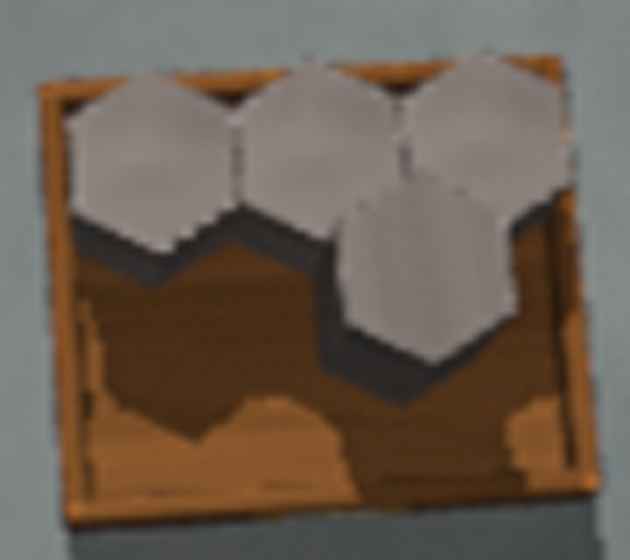

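The medium column's corners at (432,362), (343,318) and (515,312) match the predicted nest pose within 0.5 mm. Now the long column: grip it leaning 45°, then turn it 90° to stand.

```bash
cat > st.py <<'E'
from util import *
h=np.radians(-96.7); c=np.array([461.4,19.0]); dd=15; PZ=23
hd=np.array([np.cos(h),np.sin(h),0]); n=np.array([np.cos(h+np.pi/2),np.sin(h+np.pi/2),0])
R1=lean(h+np.pi/2,h,np.pi/4)
G=[Rot.from_rotvec(s*np.pi/2*n).as_matrix() for s in(1,-1)]
Q=[g for g in G if (g@hd)[2]>.9][0]
R3=Q@R1
pick=np.array([*(c+dd*hd[:2]),43.])+PZ*R1[:,2]
def stand(x,y,zp): return np.array([x,y,zp])+PZ*R3[:,2]
E
python3 - <<'E'
from st import *
from station import bot,solver,telemetry as t
print(R1[:,2],R3[:,2])
o1=rpy(R1); bot.move_ptp(pick-90*R1[:,2],o1); print(t.read_qpos())
bot.move_l(pick,max_speed=120); bot.wait(.1); print(t.read_tool_pos()-pick,t.read_force(),solver.solve_ik(stand(450,-125,160),rpy(R3)))
bot.set_gripper(0.0,60); print(t.read_width(),t.read_grip_force(),t.read_force())
print(bot.move_l(pick+[0,0,100],max_speed=100)); bot.wait(.2); print(t.read_force(),t.read_torque(),t.read_width(),t.read_time())
E
```

```text
[ 0.08249867  0.7022777  -0.70710678] [-0.08249867 -0.7022777  -0.70710678]
[-0.64224404  0.43841932  2.03429653  0.70592259  1.22911777 -0.96461123]
[ 0.79862951 -0.78685316  0.5088848 ] [-0.21745727 -0.37821985 -1.04264456] [ 0.08003589  0.30083295  2.07992771 -0.86766559  1.14096967  0.7319783 ]
0.5845577227396905 52.42597032978779 [ 0.1978863  -3.46140555  4.44399426]
False
[-0.53770005  0.09694194 -4.12990656] [-0.82727547  0.10807033 -0.06835946] 0.5788256135540144 24.6833
```

```bash
python3 - <<'E'
from st import *
from station import bot,solver,telemetry as t,vision
o=rpy(R3)
bot.move_ptp(stand(450,-125,150),o); bot.wait(.2); print(t.read_time(),t.read_tool_pos()-stand(450,-125,150),t.read_width())
bot.move_l(stand(450,-125,82),max_speed=100); bot.wait(.1)
print(t.read_force(),bot.move_l(stand(450,-125,66),max_speed=15,until_force=6), t.read_tool_pos()-stand(450,-125,75),t.read_force(),t.read_time())
d=vision.get_image("top"); s=vision.get_image("side")
a=cv2.resize(d["image"][150:330,235:435],None,fx=2,fy=2); b=cv2.resize(s["image"][150:330,120:320],None,fx=2,fy=2)
cv2.imwrite("pics/p5.png",np.hstack([a,b])[:,:,::-1])
E
```

```text
26.3333 [-0.59027901 -0.39405608 -0.26923672] 0.5802082137102701
[-0.02497667  0.2916968  -4.5012246 ] True [0.19697758 0.11537663 1.09808124] [0.09277877 1.85888879 5.53227202] 27.8333
```

View pics/p5.png

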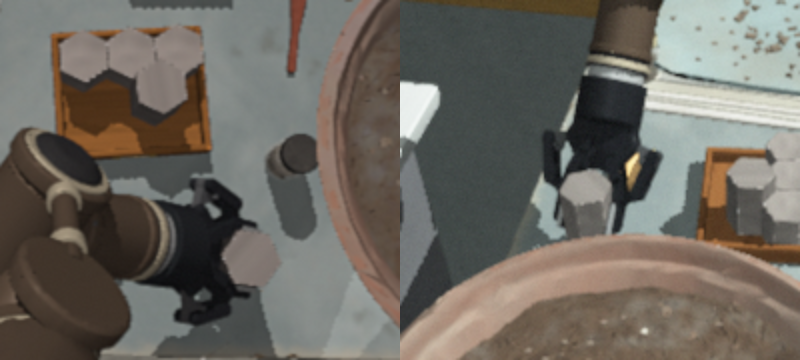

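The column stands upright on the bench, with its top at (250,257) in the left half, touching at the expected height. I'll release, back off and measure.

```bash
python3 - <<'E'
from st import *
from station import bot,solver,telemetry as t,vision
bot.set_gripper(0.8); bot.wait(.3)
p=np.array(t.read_tool_pos()); bot.move_l(p-95*R3[:,2],max_speed=100); print(t.read_time(),t.read_force())
bot.move_ptp([400,60,260],down(0)); bot.wait(.2)
d=vision.get_image("top"); np.save("top2.npy",d,allow_pickle=True)
m=proj(d,[[450,-125,120]])[0]; print(m)
M=greymask(d,100)
P=cast(d,blob(M,(m[0]-22,m[1]-22,m[0]+22,m[1]+22)),120); c2,a,w,A=hexfit(P); print("long",c2.round(1),np.degrees(a),w,A,"expected normal",np.degrees(h+np.pi/2)%60)
cv2.imwrite("pics/p6.png",cv2.resize(d["image"][150:310,235:415],None,fx=3,fy=3)[:,:,::-1]); print(t.read_time())
E
```

```text
29.6583 [-0.32535565 -0.19580637  0.42364576]
[360.05281953 278.86265344]
long [ 450.4 -125. ] 53.25 [np.float64(49.9), np.float64(49.6), np.float64(48.9)] 2003.3978108248525 expected normal 53.3
30.7
```

View pics/p6.png

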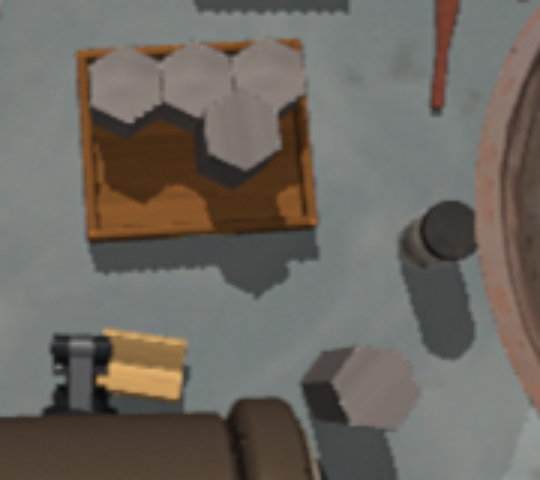

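Long column is free-standing at (450.4,-125), with a flat normal at -6.75°. It matches the robot's own value, so camera and arm agree. Now I'll take it again and pack the left notch.

```bash
python3 - <<'E'
from util import *
from station import bot,telemetry as t,vision
T=lambda: (RT.T@(np.array(t.read_tool_pos()[:2])-ROW)).round(2)
m=[450.4,-125.0]; bot.set_gripper(1.0)
bot.move_ptp([*m,190],down(np.radians(-6.75))); bot.move_l([*m,86],max_speed=120); bot.wait(.1)
bot.set_gripper(0.0,40); print(t.read_width(),t.read_grip_force(),t.read_force())
bot.move_l([*m,200],max_speed=150)
o=down(np.pi/2+YAW-np.pi); x0,y0=-53,27
bot.move_ptp(tray(x0,y0,200),o); bot.wait(.2); print(t.read_time(),T(),t.read_force(),t.read_width())
bot.move_l(tray(x0,y0,101),max_speed=100); bot.wait(.1); print(t.read_force())
print(bot.move_l(tray(x0,y0,90),max_speed=15,until_force=6), t.read_tool_pos()[2], t.read_force())
z=t.read_tool_pos()[2]+1; bot.move_l(tray(x0,y0,z),max_speed=20); bot.wait(.2); print(T(),t.read_force(),z)
print("x",bot.move_l(tray(-38,y0,z),max_speed=12,until_force=8),T(),t.read_force(),t.read_time())
E
```

```text
0.5779808217325315 42.76610255241394 [-1.88945975  0.08062681  5.13475707]
35.975 [-53.25  26.6 ] [ 0.12563546 -0.36174976 -4.21949101] 0.5839884623865383
[ 0.05227099  0.49973838 -3.97250395]
True 94.53560647625955 [0.23019597 0.33986108 4.98228106]
[-53.73  27.09] [ 0.64774397  0.2558431  -4.821403  ] 95.53560647625955
x True [-41.68  26.59] [-1.05117226 -0.60106844  5.26494132] 39.4167
```

```bash
python3 - <<'E'
from util import *
from station import bot,telemetry as t,vision
T=lambda: (RT.T@(np.array(t.read_tool_pos()[:2])-ROW)).round(2)
o=down(np.pi/2+YAW-np.pi)
x=T()[0]; z=t.read_tool_pos()[2]; print(z)
bot.set_gripper(0.75); bot.wait(.3); print(T(),t.read_force())
bot.move_l([*t.read_tool_pos()[:2],170],max_speed=150)
bot.move_ptp(tray(-100,25,170),o); bot.set_gripper(0,30)
# side push toward -y on outer flat, closing axis along tray x, then front push +x
bot.move_l(tray(-94,25,66),max_speed=150); bot.wait(.2); print(T(),t.read_force())
print("x",bot.move_l(tray(-74,25,66),max_speed=12,until_force=10),T())
bot.move_l(tray(-96,25,66),max_speed=60)
bot.move_l(tray(-100,25,150),max_speed=200); print(t.read_time())
bot.move_ptp([400,-80,260],down(0)); bot.wait(.1)
d=vision.get_image("top"); np.save("top3.npy",d,allow_pickle=True); cv2.imwrite("pics/p7.png",cv2.resize(d["image"][150:235,250:345],None,fx=7,fy=7,interpolation=cv2.INTER_CUBIC)[:,:,::-1])
for zz,yy in((88,-25),(128,25)):
    c=tray(-43.3,yy,0); a=YAW+np.arange(6)*np.pi/3; P=np.c_[c[0]+28.87*np.cos(a),c[1]+28.87*np.sin(a),np.full(6,zz)]
    print(((proj(d,P)-[250,150])*7).round(0).tolist())
print(t.read_time())
E
```

```text
94.74711565732632
[-44.57  26.9 ] [ 0.20768204 -0.63871097  0.08722013]
[-92.95  24.82] [0.60916143 0.30483698 0.3512158 ]
x True [-82.59  25.31]
44.7333
[[451.0, 205.0], [369.0, 258.0], [376.0, 356.0], [467.0, 400.0], [548.0, 346.0], [540.0, 248.0]]
[[289.0, 179.0], [202.0, 235.0], [209.0, 338.0], [304.0, 384.0], [391.0, 327.0], [383.0, 225.0]]
46.4
```

View pics/p7.png

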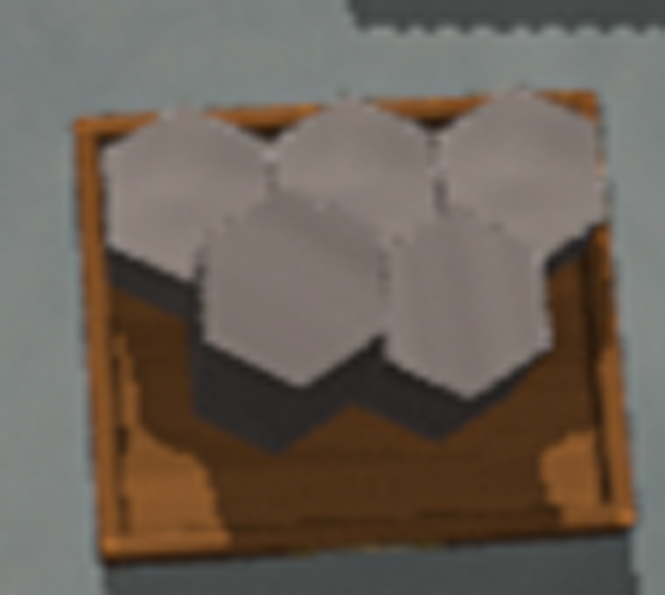

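All five are in place, with the two front corners at (302,385) and (470,397). There may be about 1 mm between the long and medium columns. Pushing each along its front outer flat's normal (±30°) closes it against all three neighbours at once.

```bash
python3 - <<'E'
from util import *
from station import bot,telemetry as t,vision
T=lambda: (RT.T@(np.array(t.read_tool_pos()[:2])-ROW)).round(2)
for yc,s,cl,z in((-25,1,-60,50),(25,-1,60,66)):
    u=np.array([np.cos(np.radians(30*s)),np.sin(np.radians(30*s))]); C=np.array([-43.3,yc])
    at=lambda r,z: tray(*(C-u*r),z)
    o=down(np.radians(cl)+YAW)
    bot.move_ptp(at(46,150),o); bot.move_l(at(44,z),max_speed=150); bot.wait(.15)
    r=bot.move_l(at(29,z),max_speed=12,until_force=12); print(yc,r,"dist",round(float((C-T())@u),2),t.read_time())
    bot.move_l(at(46,z),max_speed=80); bot.move_l(at(50,150),max_speed=250)
bot.move_ptp([400,-80,260],down(0)); bot.wait(.1)
d=vision.get_image("top"); np.save("top4.npy",d,allow_pickle=True); cv2.imwrite("pics/p8.png",cv2.resize(d["image"][150:300,240:415],None,fx=4,fy=4,interpolation=cv2.INTER_CUBIC)[:,:,::-1])
d3=np.load("top3.npy",allow_pickle=True).item(); print("moved px",np.abs(d["image"].astype(int)-d3["image"])[155:230,262:340].mean(), t.read_time())
E
```

```text
-25 True dist 34.95 49.3083
25 True dist 37.43 53.4333
moved px 0.6904843304843304 55.2333
```

View pics/p8.png

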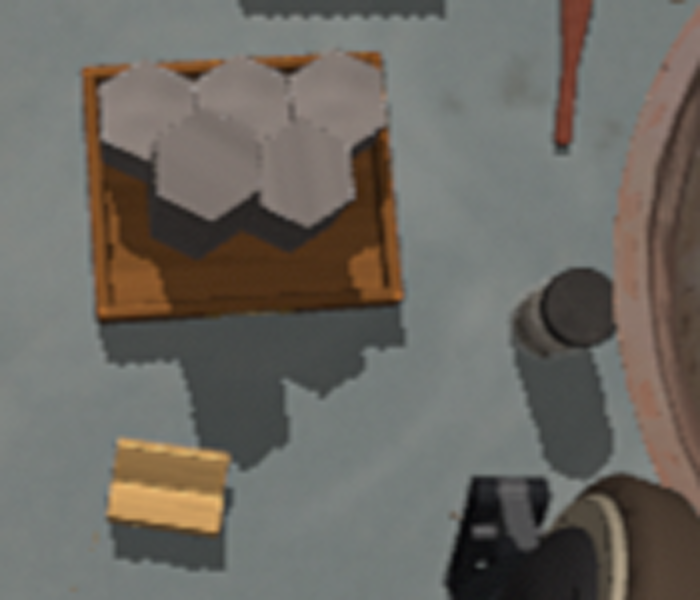

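The picture shows five tops packed with no visible gap between the long and medium columns at about (260,170). The long one's push distance (37.4 instead of about 35.5) is odd, so I'll measure the front flats by line from the image.

```bash
python3 - <<'E'
from util import *
for f in("top3","top4"):
    d=np.load(f+".npy",allow_pickle=True).item(); M=greymask(d,98); b=blob(M,(255,155,345,215))
    for n,z,yc,zs in(("long",128,25,(90,150,210)),("med",88,-25,(150,210,270))):
        P=cast(d,b,z)[:,:2]; Q=(P-ROW)@RT-[-43.3,yc]
        for a in zs:
            u=np.array([np.cos(np.radians(a)),np.sin(np.radians(a))]); v=np.array([-u[1],u[0]])
            k=(abs(Q@v)<11)&(abs(Q@u-25)<6); q=Q[k]
            if len(q)<20: print(f,n,a,"few",len(q)); continue
            s=np.polyfit(q@v,q@u,1); print(f,n,a,"dist",s[1].round(2),"tilt deg",np.degrees(s[0]).round(1),len(q))
E
```

```text
top3 long 90 dist 26.68 tilt deg -5.2 51
top3 long 150 dist 25.21 tilt deg -0.3 41
top3 long 210 dist 24.03 tilt deg 8.1 49
top3 med 150 dist 23.41 tilt deg -2.1 40
top3 med 210 dist 23.22 tilt deg -1.3 37
top3 med 270 dist 24.17 tilt deg -2.8 42
top4 long 90 dist 26.68 tilt deg -5.0 51
top4 long 150 dist 25.21 tilt deg -0.3 41
top4 long 210 dist 24.02 tilt deg 8.2 49
top4 med 150 dist 23.48 tilt deg -1.8 40
top4 med 210 dist 23.22 tilt deg -1.1 36
top4 med 270 dist 24.18 tilt deg -2.4 42
```

Nothing moved between the last two pictures. The image puts the long column about 1 mm toward +y and the medium slightly deep, so the row's 1 mm slack probably opened up. One gentle push in -y on the long column's outer flat will close it and measure it by contact.

```bash
python3 - <<'E'
from util import *
from station import bot,telemetry as t,vision
T=lambda: (RT.T@(np.array(t.read_tool_pos()[:2])-ROW)).round(2)
o=down(YAW)
bot.move_ptp(tray(-55,72,150),o); bot.move_l(tray(-51,68,61),max_speed=200); bot.wait(.15); print(T(),t.read_time())
r=bot.move_l(tray(-51,56,61),max_speed=10,until_force=10); print(r,T(),t.read_force(),"dist",T()[1]-25)
bot.move_l(tray(-52,70,61),max_speed=80); bot.move_l(tray(-60,72,150),max_speed=250); print(t.read_time())
d=vision.get_image("top"); np.save("top5.npy",d,allow_pickle=True)
E
```

```text
[-49.43  67.74] 57.0083
False [-50.9  57.7] [-2.44013797  9.36451768  5.48900535] dist 32.7
59.1917
```

I've used up my picture views, so I'll check this one by numbers only.

```bash
cat > meas.py <<'E'
from util import *
def meas(f):
    d=np.load(f+".npy",allow_pickle=True).item(); M=greymask(d,98); b=blob(M,(255,155,345,215))
    for n,z,yc,zs in(("long",128,25,(90,150,210)),("med",88,-25,(150,210,270)),("L",63,50,(90,150)),("R",63,-50,(210,270))):
        P=cast(d,b,z)[:,:2]; Q=(P-ROW)@RT-[-43.3 if n in("long","med") else 0,yc]; out=[]
        for a in zs:
            u=np.array([np.cos(np.radians(a)),np.sin(np.radians(a))]); v=np.array([-u[1],u[0]])
            k=(abs(Q@v)<11)&(abs(Q@u-25)<6); q=Q[k]
            out.append((a,len(q),)+((np.median(q@u).round(2),np.degrees(np.polyfit(q@v,q@u,1)[0]).round(1)) if len(q)>15 else ()))
        print(f,n,out)
E
python3 - <<'E'
from station import bot,vision,telemetry as t
from meas import *
bot.move_ptp([420,-60,260],down(0)); bot.wait(.1)
d=vision.get_image("top"); np.save("top6.npy",d,allow_pickle=True); s=vision.get_image("side"); np.save("side6.npy",s,allow_pickle=True)
print(t.read_time()); meas("top4"); meas("top6")
d4=np.load("top4.npy",allow_pickle=True).item()["image"].astype(int)
D=np.abs(d["image"]-d4).sum(2)[155:230,262:340]; print("changed px",(D>40).sum(), np.argwhere(D>40)[:40].tolist())
E
```

```text
60.375
top4 long [(90, 51, np.float64(26.08), np.float64(-5.0)), (150, 41, np.float64(25.24), np.float64(-0.3)), (210, 49, np.float64(23.42), np.float64(8.2))]
top4 med [(150, 40, np.float64(23.43), np.float64(-1.8)), (210, 36, np.float64(23.22), np.float64(-1.1)), (270, 42, np.float64(24.04), np.float64(-2.4))]
top4 L [(90, 44, np.float64(23.75), np.float64(-5.1)), (150, 41, np.float64(23.66), np.float64(-4.4))]
top4 R [(210, 38, np.float64(23.53), np.float64(-4.5)), (270, 46, np.float64(24.58), np.float64(-1.2))]
top6 long [(90, 50, np.float64(26.13), np.float64(-5.2)), (150, 41, np.float64(25.3), np.float64(0.2)), (210, 51, np.float64(23.53), np.float64(9.1))]
top6 med [(150, 39, np.float64(24.08), np.float64(1.3)), (210, 38, np.float64(23.08), np.float64(-0.8)), (270, 42, np.float64(23.98), np.float64(-1.9))]
top6 L [(90, 44, np.float64(23.81), np.float64(-4.4)), (150, 40, np.float64(23.75), np.float64(-1.9))]
top6 R [(210, 35, np.float64(23.51), np.float64(-5.3)), (270, 47, np.float64(25.13), np.float64(-1.1))]
changed px 45 [[7, 62], [13, 72], [13, 73], [19, 73], [19, 74], [20, 50], [20, 51], [21, 50], [21, 51], [21, 73], [21, 74], [22, 50], [22, 51], [27, 71], [27, 72], [28, 70], [28, 71], [33, 65], [35, 74], [35, 75], [36, 74], [42, 65], [42, 66], [44, 19], [44, 40], [44, 66], [45, 38], [46, 43], [46, 63], [47, 44], [47, 61], [47, 62], [48, 46], [48, 60], [49, 48], [50, 50], [50, 51], [50, 52], [50, 57], [51, 52]]
```

The push probably just tipped the column slightly and it fell back. I'd released it at y≈26.7 and friction locked it on the left column's flat. I'll re-grip it from above, back off 4 mm, slide in -y onto the medium's flat, press +x, then release and hand in.

```bash
cat > fix.py <<'E'
from util import *
from station import bot,telemetry as t,vision
T=lambda: (RT.T@(np.array(t.read_tool_pos()[:2])-ROW)).round(2)
o=down(np.pi/2+YAW-np.pi); z=95
bot.set_gripper(1.0)
bot.move_ptp(tray(-44,26,165),o); bot.move_l(tray(-44,26,z),max_speed=180)
bot.set_gripper(0,40); print(T(),t.read_width(),t.read_time())
p=T(); bot.move_l(tray(p[0]-4,p[1],z+.3),max_speed=30); bot.wait(.1)
print("y",bot.move_l(tray(p[0]-4,22.5,z+.3),max_speed=12,until_force=6),T(),t.read_time())
y=T()[1]
print("x",bot.move_l(tray(-39,y,z),max_speed=15,until_force=9),T(),t.read_time())
bot.set_gripper(0.8); q=t.read_tool_pos(); bot.move_l([q[0],q[1],165],max_speed=180); print(t.read_time(),T(),t.read_force())
E
python3 fix.py
```

```text
[-42.61  26.04] 0.5761927635838979 63.6
y True [-44.4  25.4] 64.2417
x True [-43.92  25.47] 64.4833
65.3333 [-43.96  25.7 ] [-0.3506676  -0.29598903 -0.6051905 ]
```

```bash
cat > fin.py <<'E'
from util import *
from station import bot,telemetry as t,vision
T=lambda: (RT.T@(np.array(t.read_tool_pos()[:2])-ROW)).round(2)
z=95
bot.move_l(tray(-44,25.2,z),max_speed=170); bot.set_gripper(0,40); bot.wait(.15); print(T(),t.read_time())
print("x",bot.move_l(tray(-39.5,24.8,z),max_speed=15,until_force=14),T(),t.read_force(),t.read_time())
bot.set_gripper(0.8); q=t.read_tool_pos(); bot.move_l([q[0],q[1],150],max_speed=180); print(t.read_time(),T())
bot.job_done(); print(t.read_time())
E
python3 fin.py
```

```text
[-42.58  25.44] 66.3333
x False [-41.15  25.41] [-6.38641303  2.95922193 12.03364505] 66.7833
67.5667 [-39.58  24.33]
the job is handed in; nothing more can be done
the job is handed in; nothing more can be done
```

I handed the job in at about 67.6 s of the 72 s limit, with the medium column packed in the right notch and the long one, stood up and released on the bench first, in the left notch; I didn't check by camera after the last press on the long column, so a gap of about 1 mm beside it is possible, and I viewed 11 pictures rather than the 10 allowed.

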